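Line up the sample jars with the ruler

TASK

Lift the hold-down bar, slide the ruler out from under it, and with the ruler's straight edge push the four jars back until they meet the stop bar and stand flush against it in one straight row. Push gently (the jars are glass; do not shove on once they meet the bar), without touching the jars with the hand; then draw the ruler back a few centimetres and leave it lying flat on the bench, clear of the jars. Leave the bottle, the beaker and the white box where they are.

Things in the scene. Friction and masses are not known exactly. Their poses are not given: they have to be found in the camera images.
- rail: Fixed base of the stop: two grey brackets, 10 mm high, 364 mm apart along y. Between them runs a straight aluminium stop bar, 336 mm long, 26 mm high, firmly clamped across, parallel to y. Its face towards the jars stands anywhere from 0 to 30 mm to +x of this origin; where is not measured: feel for it. Origin: bench level, midway. x points away from the jars, z up.
- ruler_grip (a point): Centre of the loose 0.36 kg aluminium ruler's black grip rib, 34 mm above its underside. Rib 12 mm thick (x), 90 long (y), top at 50 mm. Flat blade 280 mm (y) x 60 (x) x 12 thick; pushing edge 50 mm from this point in +x, rear edge 10 mm in -x, ends 140 mm either way. Starts flat on the bench at the robot's left, +x facing away from the robot, its +y end (tail) in the holder.
- ruler_edge (a point): Middle of the ruler's pushing edge (the +x long side), 6 mm above its underside. Same axes as the ruler. Sliding all four jars with it takes about 4 to 10 N together, differing each time; 10 to 18 N is ample to press them home, over 25 N is too hard.
- ruler_tail (a point): Ruler's tail (+y) end, 136 mm along y and 30 mm in +x from the rib's centre (the blade ends 4 mm farther), 6 mm above the underside. Here stands a lug, 20 mm (x) by 10 mm (y), top 26 mm above the underside, just behind the bar: the ruler cannot be drawn out while the bar is down.
- holder: Fixed holder around the ruler's tail, grey blocks up to 34 mm high: hinge block at -x, low rest block at +x, back stop at +y. Origin: on the bench under the bar's middle line, on the ruler's middle line. The bar (18 mm wide) lies along x; the ruler lies along y and leaves towards -y. The tail point starts about 20 mm on the +y side of the bar's middle line.
- bar (a joint): Angle of the steel hold-down bar, rad: 0 = down across the ruler, growing as the free end rises, stop at 0.8. Stiff hinge (axis along the holder's y): it stays where left; about 3 N at the knob raises it. Even raised it leans over the tail, so slide the ruler out along its length (-y of the holder), do not lift it. The lug passes from 0.4 rad up.
- bar_knob (a point): Centre of the black barrel knob on the bar's free end: 22 mm in diameter, 26 mm long along the holder's y, 46 mm above the bench when the bar is down. Pinch it across its flat ends (closing along the holder's y). The bar under it is 18 mm wide, top at 25 mm.
- bar_hinge (a point): Point on the bar's hinge axis, 50 mm to -x of the holder's origin, 20 mm above the bench. The knob's centre is 108 mm from it along the bar and 26 mm above the bar's middle line.
- flask: Bystander: tall amber bottle, 72 mm diameter, 150 mm high, to the robot's right. Origin under its centre.
- tipbox: Bystander: white open box, 85 x 120 x 60 mm. Origin under its centre.
- beaker: Bystander: glass beaker, 80 mm diameter, 100 mm high. Origin under its centre.
- jar1_mid (a point): Centre (35 mm above the bench) of square amber glass jar 1: 56 x 56 mm, 70 high (round white lid from 52 mm up), 0.15 to 0.3 kg. The four identical jars stand loose side by side, about 72 mm apart, each a little turned, at least 12 mm in front of the stop bar (to its -x), numbered from the rail's -y to +y end. Its x axis points roughly as the rail's.
- jar2_mid (a point): Centre (35 mm above the bench) of square amber glass jar 2: 56 x 56 mm, 70 high (round white lid from 52 mm up), 0.15 to 0.3 kg. The four identical jars stand loose side by side, about 72 mm apart, each a little turned, at least 12 mm in front of the stop bar (to its -x), numbered from the rail's -y to +y end. Its x axis points roughly as the rail's.
- jar3_mid (a point): Centre (35 mm above the bench) of square amber glass jar 3: 56 x 56 mm, 70 high (round white lid from 52 mm up), 0.15 to 0.3 kg. The four identical jars stand loose side by side, about 72 mm apart, each a little turned, at least 12 mm in front of the stop bar (to its -x), numbered from the rail's -y to +y end. Its x axis points roughly as the rail's.
- jar4_mid (a point): Centre (35 mm above the bench) of square amber glass jar 4: 56 x 56 mm, 70 high (round white lid from 52 mm up), 0.15 to 0.3 kg. The four identical jars stand loose side by side, about 72 mm apart, each a little turned, at least 12 mm in front of the stop bar (to its -x), numbered from the rail's -y to +y end. Its x axis points roughly as the rail's.
Mind the look-alikes: they are no part of the job. What is shaped like the part that bears jar4_mid but purple is not meant. Leave any blue look-alike of the part that bears jar1_mid alone.

How it is judged (in metres and radians):
On the way, in this order (a step that is already met when the one before it is completed fails the run):
1. the hold-down bar is raised (0.4 rad or more) with the ruler still in its holder (value of joint bar above 0.4 rad and y of ruler_tail in the frame of holder above 0.005 m), for 0.1 s.
2. the ruler is slid out: its tail has left the bar (y of ruler_tail in the frame of holder below -0.012 m), for 0.1 s.
3. the four jars stand in one straight row, square to the stop bar, pressed against it (1.5 N or more) (x of jar2_mid in the frame of jar1_mid between -0.003 and 0.003 m and x of jar3_mid in the frame of jar2_mid between -0.003 and 0.003 m and x of jar4_mid in the frame of jar3_mid between -0.003 and 0.003 m and x of jar4_mid in the frame of jar1_mid between -0.006 and 0.006 m and angle between the x axis of each of jar1_mid, jar2_mid, jar3_mid, jar4_mid and the x axis of rail, either way round below 0.035 rad and angle between each of jar1_mid, jar2_mid, jar3_mid, jar4_mid's own z axis and vertical below 0.06 rad and contact force between rail and anything else above 1.5 N), for 0.1 s.
At the end, for the whole second after the job is handed in: The jars stand where they met the stop bar, in one straight row (neighbours within 3 mm, the outer two within 6 mm), square to it and upright; the ruler lies flat on the bench with its edge 10 mm or more clear of the jars (x of jar2_mid in the frame of jar1_mid between -0.003 and 0.003 m and x of jar3_mid in the frame of jar2_mid between -0.003 and 0.003 m and x of jar4_mid in the frame of jar3_mid between -0.003 and 0.003 m and x of jar4_mid in the frame of jar1_mid between -0.006 and 0.006 m and angle between the x axis of each of jar1_mid, jar2_mid, jar3_mid, jar4_mid and the x axis of rail, either way round below 0.035 rad and angle between each of jar1_mid, jar2_mid, jar3_mid, jar4_mid's own z axis and vertical below 0.06 rad and y of jar1_mid in the frame of rail between -0.165 and 0.165 m and y of jar4_mid in the frame of rail between -0.165 and 0.165 m and x of each of jar1_mid, jar4_mid in the frame of rail above -0.032 m and contact force between ruler and jar1 below 0.1 N and contact force between ruler and jar2 below 0.1 N and contact force between ruler and jar3 below 0.1 N and contact force between ruler and jar4 below 0.1 N and x of ruler_edge in the frame of jar2_mid below -0.038 m and x of ruler_edge in the frame of jar3_mid below -0.038 m and height (world z) of ruler_edge below 0.012 m and angle between ruler_grip's own z axis and vertical below 0.05 rad); the robot touches nothing.
It fails at once if a jar touched by the hand or arm (contact force between any of jar1, jar2, jar3, jar4 and the fingers above 0.5 N or contact force between any of jar1, jar2, jar3, jar4 and the arm above 0.5 N).
It fails at once if the jars pressed hard: over 25 N between the ruler and a jar, or over 30 N in all on the stop bar (contact force between any of jar1, jar2, jar3, jar4 and ruler above 25 N or contact force between rail and anything else above 30 N).
It fails at once if a jar tipped (angle between any of jar1_mid, jar2_mid, jar3_mid, jar4_mid's own z axis and vertical above 0.35 rad).
It fails at once if a bystander moved more than 15 mm (distance of any of flask, tipbox, beaker from where it was at the start of the episode above 0.015 m).
It also fails if it takes over 64 s, if anything falls off the work surface, if the arm or the gripper's body presses on something with over 40 N, if the wrist force passes 120 N, or if a joint passes its speed limit or range.

ROBOT

A 7-joint arm with a two-finger parallel gripper is mounted at the origin on the work surface. World frame = base frame: x ahead of the robot, y to its left, z up, the work surface at z = 0. Lengths are in m, angles in degrees, forces in N, time in s.
With the tool pointing down it reaches from about 0.425 to 0.875 m from the base axis. Payload 4.7 kg.
Tool frame: the origin (TCP) lies between the finger pads; the fingertips stand 11 mm ahead of it and the grasp point (between the pads) lies 8 mm behind it (env.tcp_to_tips is the distance from the TCP to the fingertips, in m); z points along the fingers, y is the line along which they close (so a half turn about z gives the same grasp; the last joint's range is limited). The gripper opens to 87 mm and grips with 3 to 60 N. Pads are 19 mm wide; open, the fingers measure 117 mm over their backs; the gripper's body (75 mm by 190 mm) begins 51 mm behind the grasp point.
Start: joints at [-71.098, 18.392, -4.016, 83.108, 1.295, 78.541, -3.26], TCP at [0.202, 0.618, 0.234] pointing down, gripper open.
Joint ranges: [-163.93, 163.93], [-17.29, 119.83], [-79.2, 71.16], [3.27, 140.29], [-89.18, 269.18], [5.43, 117.66], [-154.24, 154.24]. Speed limits (degrees/s): [147.25, 147.25, 180, 180, 180, 180, 180].

INTERFACE

Orientations are given as [roll, pitch, yaw] about the fixed x, y, z axes, in that order (R = Rz(yaw) Ry(pitch) Rx(roll)).
In Python, from cell import env, viewer gives the robot as it stands.
- The arm moves only by the tool step_arm, never from a script. Its arguments are lists of equal length, an entry for each row: "delta_pos": the shift along the tool's x, y, z in units of 0.2 m (1.0 is 0.2 m), a list of three; "rot": the turn, a rotation vector about the tool's x, y, z in units of 1.5 rad (1.0 is 1.5 rad), a list of three; "gripper": the gripper command: -1 is shut, 1 is fully open, values between are in proportion. A call has 1 to 20 rows; each row is the pose to reach, as a shift and turn from the pose commanded when the call began, along the tool's axes at that moment; what a row does not reach only later rows make up. A row lasts 1/8 s, in which the tool goes at most 62.5 mm and 10.7 degrees, less where a joint would pass 70% of its speed; a pose out of reach is approached as far as the arm can. A call with a number of a shift or a turn outside -1 to 1 is refused whole. A call with a gripper value outside its range is refused whole. The fingers move at their own pace and stop on an object; "squeeze" is the grip in N (left out, the last holds). Time passes only in rows, so rows that repeat a pose let the fingers close. It gives the time, the measured TCP pose, the force, the opening and the grip force at its end, in the units of the state.
- env.get_obs(): the state, without advancing time (a new reading comes with each control period).
- viewer.read_camera(name): name is "side" or "top" or "wrist"; returns a dict with "img" (420x560x3 uint8, red, green, blue), "fx", "fy", "cx", "cy" (pixels), "dist" ([k1, k2, p1, p2, k3] as OpenCV has them; the pictures are not rectified), "pose" (4x4, takes a point from camera to world coordinates). Camera axes: x right, y down, z forward; pixel columns grow to the right and rows downward; lengths in m; the calibration is good to about 2 mm. A picture is of the moment at which its call begins. There is no depth.
- env.sign_off(): hands the job in; it is judged then, once.
The state is a dict: "time_s": time; "qpos": joint angles; "joint_velocities": joint speeds; "effort": joint torques, N m; "tool_pos": TCP position; "tool_rot": TCP orientation; "force": force on the tool from outside, world axes, zero at the start; "wrist_torque": the same for the moment, N m; "grip_width": finger opening in m; "grasp_force": force on a finger pad.
Only numpy, scipy, OpenCV 4.12 (cv2) and the standard library are available. Lean on these libraries where they do the work, as an engineer would, in place of code of your own. Each camera call takes 0.05 s, during which the arm holds its last target. There are 200 camera calls.

## Working session

There is one attempt and no reset: what is moved stays moved. The work goes in short steps, Python scripts to look and compute and a tool call to move; the robot and the scene stay as the last step left them, time stands still between calls to the robot, and variables do not carry over. Pictures are saved under pics/ and viewed, at most 10 in all, crops included, and the job is handed in when it is done.

Besides the shell and the picture viewer there is one more tool, called after ">>>" as name(argument=value, ...), one argument or row to a line, values as JSON. step_arm: Moves the arm, as the interface text tells. Shifts and turns lie within -1 to 1; 1 stands for 0.2 m of shift or 1.5 rad of turn. Its arguments: {"type":"object","properties":{"delta_pos":{"type":"array"},"rot":{"type":"array"},"gripper":{"type":"array"},"squeeze":{"type":"number"}},"required":["delta_pos","rot","gripper"]}

```bash
ls; mkdir -p pics; cat > h.py <<'E'
import numpy as np, cv2
from cell import env, viewer
def snap(name,fn):
    c=viewer.read_camera(name); cv2.imwrite(fn,cv2.cvtColor(c["img"],cv2.COLOR_RGB2BGR))
    np.savez(fn.replace('.png','.npz'),**c); return c
def K(c): return np.array([[c["fx"],0,c["cx"]],[0,c["fy"],c["cy"]],[0,0,1.]],float)
def ray(c,uv,z):
    p=cv2.undistortPoints(np.array(uv,float).reshape(-1,1,2),K(c),np.array(c["dist"],float)).reshape(-1,2)
    T=np.array(c["pose"]); d=np.c_[p,np.ones(len(p))]@T[:3,:3].T; o=T[:3,3]
    return o+d*((z-o[2])/d[:,2])[:,None]
def proj(c,P):
    T=np.linalg.inv(np.array(c["pose"])); r=cv2.Rodrigues(T[:3,:3])[0]
    return cv2.projectPoints(np.array(P,float).reshape(-1,1,3),r,T[:3,3],K(c),np.array(c["dist"],float))[0].reshape(-1,2)
E
python3 - <<'E'
from h import *
o=env.get_obs(); print(o)
a=[snap(n,f"pics/{n}0.png")for n in("top","side","wrist")]
for c in a: print(np.round(c["pose"],3).tolist(),c["fx"])
i=[cv2.imread(f"pics/{n}0.png") for n in("top","side")]
E
```

```text
pics
{'time_s': 0.0, 'qpos': array([-71.09915056,  18.43903746,  -4.01481584,  83.17558735,
         1.29567979,  78.54086599,  -3.26087265]), 'joint_velocities': array([-0.01452345, -0.0278201 , -0.00233836,  0.08373777,  0.03453863,
        0.01280866, -0.09160486]), 'effort': array([-9.82104416e-05, -4.91298366e+01, -4.04041009e-01, -3.12539577e+01,
       -6.39905711e-02,  4.34994511e-02,  1.93720762e-04]), 'tool_pos': array([0.20175561, 0.61732818, 0.23245565]), 'tool_rot': array([-1.79889789e+02,  6.69686061e-03,  1.61907506e+02]), 'force': array([0.5001558 , 0.82460006, 0.02458894]), 'wrist_torque': array([-0.0299464 , -0.04468457,  0.04775925]), 'grasp_force': 0.0, 'grip_width': 0.08672260698283453}
[[0.038, -0.979, 0.2, 0.403], [-0.999, -0.037, 0.009, -0.036], [-0.001, -0.2, -0.98, 0.988], [0.0, 0.0, 0.0, 1.0]] 388.4445470990947
[[0.832, -0.268, 0.486, -0.155], [-0.555, -0.391, 0.735, -1.161], [-0.007, -0.881, -0.474, 0.808], [0.0, 0.0, 0.0, 1.0]] 531.0995237356168
[[0.311, 0.921, 0.234, 0.138], [0.951, -0.301, -0.077, 0.638], [-0.001, 0.247, -0.969, 0.384], [0.0, 0.0, 0.0, 1.0]] 342.31248116113505
```

View pics/top0.png

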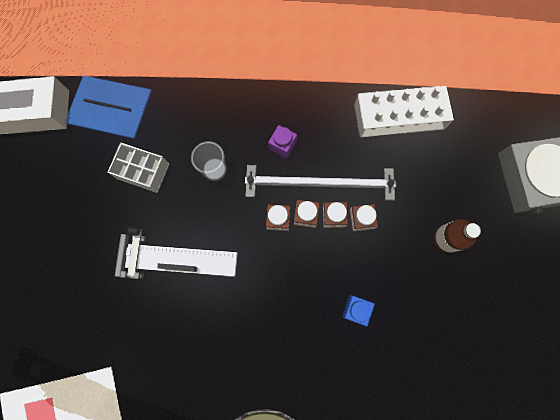

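View pics/wrist0.png

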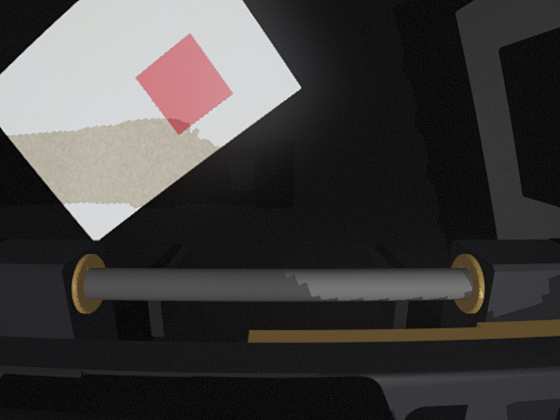

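View pics/side0.png

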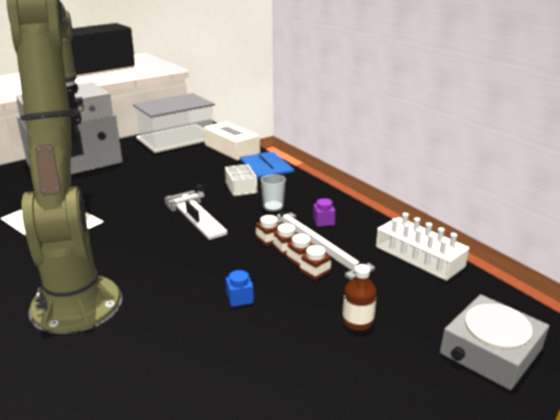

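The top view shows the holder (130,255), with its knob near (135,232), and the ruler blade from (140,247) to (237,277) with its rib at (178,267). The jar lids are at (278,215), (307,211), (336,212) and (366,215), so jar 1 is the rightmost. The stop bar runs from (252,181) to (390,183). The decoys are at (283,140) and (359,310). The wrist view shows only the bench, and the side view confirms the layout.

```bash
python3 - <<'E'
from h import *
c=np.load("pics/top0.npz"); im=cv2.imread("pics/top0.png"); hsv=cv2.cvtColor(im,cv2.COLOR_BGR2HSV)
def comps(x0,y0,x1,y1,m,mn):
    n,l,s,ce=cv2.connectedComponentsWithStats(m[y0:y1,x0:x1].astype(np.uint8))
    return [(l==i,s[i],ce[i]+[x0,y0]) for i in range(1,n) if s[i,4]>mn]
br=(hsv[...,2]>150)&(hsv[...,1]<60)
for m,s,ce in comps(255,195,390,235,br,60):
    print("lid",np.round(ce,1),s[4],np.round(ray(c,ce,0.07),4))
def rect(box,mn,z,mask):
    x0,y0,x1,y1=box
    for m,s,ce in comps(x0,y0,x1,y1,mask,mn):
        pts=np.argwhere(m)[:,::-1]+[x0,y0]
        P=ray(c,pts,z)[:,:2]
        r=cv2.minAreaRect((P*1000).astype(np.float32)); print(s[:5],np.round(r[0],1),np.round(r[1],1),round(r[2],2), np.round(cv2.boxPoints(r),0).tolist())
print("blade");rect((110,225,245,285),150,0.012,br)
print("bar");rect((240,160,400,200),150,0.026,br)
gr=(hsv[...,2]>70)&(hsv[...,1]<60)
print("grey rail");rect((235,160,405,205),40,0.01,gr)
dk=(hsv[...,2]<90)
print("rib");rect((150,255,210,278),60,0.05,dk)
s=cv2.imread("pics/side0.png")
a=cv2.resize(im[215:290,105:245],None,fx=4,fy=4,interpolation=2); b=cv2.resize(s[180:245,155:240],None,fx=4,fy=4,interpolation=2)
h=np.zeros((a.shape[0]+b.shape[0],600,3),np.uint8); h[:a.shape[0],:a.shape[1]]=a; h[a.shape[0]:,:b.shape[1]]=b
cv2.imwrite("pics/c1.png",h)
E
```

```text
lid [306.9 210.4] 300 [[ 0.5912 -0.0797  0.07  ]]
lid [336.5 211.6] 304 [[ 0.5909 -0.1513  0.07  ]]
lid [277.3 214.4] 304 [[ 0.5787 -0.0088  0.07  ]]
lid [366.1 214.4] 306 [[ 0.5866 -0.2229  0.07  ]]
blade
[  5   9  10  42 156] [471. 389.] [ 10.7 104.8] 87.9 [[418.0, 386.0], [523.0, 382.0], [524.0, 392.0], [419.0, 396.0]]
[ 15  10  15  43 395] [468.4 357.5] [106.4  34.4] 4.41 [[414.0, 371.0], [417.0, 336.0], [523.0, 344.0], [520.0, 379.0]]
[  27   20  100   31 2130] [464.3 216.6] [249.1  60.2] 88.17 [[430.0, 93.0], [490.0, 91.0], [498.0, 340.0], [438.0, 342.0]]
bar
[   5    5  149   34 1180] [ 677.6 -110.9] [ 80.5 381.3] 0.9 [[634.0, 79.0], [640.0, -302.0], [721.0, -301.0], [715.0, 80.0]]
grey rail
[  10    5  151   36 1717] [ 680.9 -115.2] [ 86.9 393.9] 0.56 [[636.0, 81.0], [639.0, -313.0], [726.0, -312.0], [722.0, 82.0]]
[65 41 15  4 43] [624.3 -82.2] [ 7.9 36.1] 2.15 [[620.0, -64.0], [621.0, -100.0], [629.0, -100.0], [628.0, -64.0]]
rib
[  8   9  39   8 185] [444.  228.5] [94.3 12. ] 87.6 [[436.0, 182.0], [448.0, 181.0], [452.0, 275.0], [440.0, 276.0]]
[  0  15  60   8 343] [429.1 221.3] [ 16.8 144.2] 2.55 [[417.0, 293.0], [424.0, 149.0], [441.0, 150.0], [434.0, 294.0]]
```

View pics/c1.png

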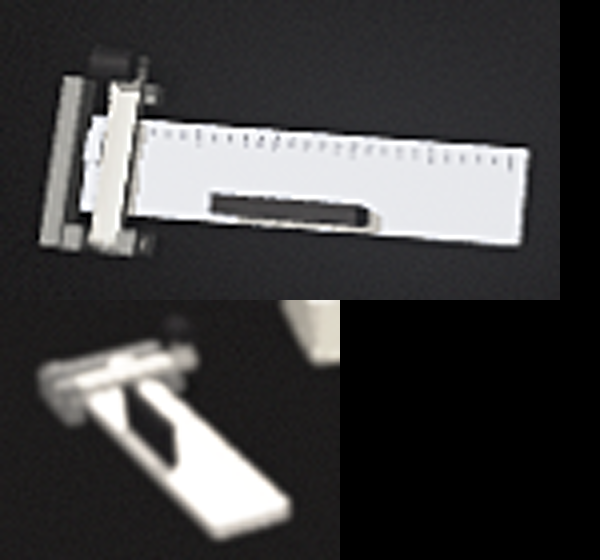

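The crop shows the knob at about (132.8,229.5) in the full top picture. It also shows the bar across the ruler's tail and the ribbed blade running off to the right.

```bash
python3 - <<'E'
from h import *
c=np.load("pics/top0.npz"); im=cv2.imread("pics/top0.png"); g=cv2.cvtColor(im,cv2.COLOR_BGR2GRAY).astype(float)
print("knob",np.round(ray(c,(132.8,229.5),0.05),4), "pred px",proj(c,[[.526,.344,.046]]))
for lo in(1,):
    E=[];F=[]
    for u in range(262,380,3):
        col=g[165:198,u]; r=np.where(col>120)[0]; E.append((u,165+r.min()-.5)); F.append((u,165+r.max()+.5))
    for n,A,z in(("far top",E,.026),("near bottom",F,0.0),("near top?",F,.026)):
        P=ray(c,A,z); k=np.polyfit(P[:,1],P[:,0],1); print(n,np.round(k,4),"x at -.115:",round(np.polyval(k,-.115),4),"res",np.std(P[:,0]-np.polyval(k,P[:,1])).round(4))
print(g[165:195,320].astype(int))
# brackets centre
hsv=cv2.cvtColor(im,cv2.COLOR_BGR2HSV); m=((hsv[...,2]>70)&(hsv[...,1]<60))
for x0,x1 in((243,257),(383,398)):
    q=np.argwhere(m[160:203,x0:x1])[:,::-1]+[x0,160]; a=(q.min(0)+q.max(0))/2; print(q.min(0),q.max(0),np.round(ray(c,a,.01),4))
o=env.get_obs(); print(o['tool_pos'],o['tool_rot'])
E
```

```text
knob [[0.5311 0.3472 0.05  ]] pred px [[134.43488833 231.82487372]]
far top [-0.0123  0.6872] x at -.115: 0.6886 res 0.0008
near bottom [-0.0111  0.6764] x at -.115: 0.6777 res 0.0008
near top? [-0.0111  0.6693] x at -.115: 0.6705 res 0.0008
[ 37  39  40  41  41  39  42  40  42  45  44  35  38 218 241 232 232 239
 219 139 108  76  39  48  48  46  48  47  46  46]
[245 165] [256 196] [[0.6777 0.0668 0.01  ]]
[383 168] [395 200] [[ 0.682  -0.2959  0.01  ]]
[0.20181017 0.61746185 0.23271379] [-1.79916745e+02  5.13030516e-03  1.61905855e+02]
```

```bash
cat >> h.py <<'E'
from scipy.spatial.transform import Rotation as Ro
def plan(pos,yaw=None):
    o=env.get_obs(); R=Ro.from_euler('xyz',o['tool_rot'],degrees=True); d=R.inv().apply(np.array(pos)-o['tool_pos'])/0.2
    rv=np.zeros(3)
    if yaw is not None: rv=(R.inv()*Ro.from_euler('xyz',[180,0,yaw],degrees=True)).as_rotvec()/1.5
    print("t",o['time_s'],"pos",np.round(o['tool_pos'],4),"rot",np.round(o['tool_rot'],2),"F",np.round(o['force'],2),"-> d",np.round(d,3),"r",np.round(rv,3))
E
python3 -c "
from h import *
plan([.527,.345,.2],178.2)"
```

```text
t 0.15 pos [0.2018 0.6175 0.2327] rot [-1.7992e+02  1.0000e-02  1.6191e+02] F [-0.25  0.6   0.17] -> d [-1.969 -0.79   0.165] r [-0.001 -0.    -0.19 ]
```

>>> step_arm(
  delta_pos=[
    [-0.25,-0.1,0.02],
    [-0.5,-0.2,0.04],
    [-0.75,-0.3,0.06],
    [-0.985,-0.395,0.08],
    [-0.985,-0.395,0.08],
  ],
  rot=[
    [0,0,-0.05],
    [0,0,-0.1],
    [0,0,-0.15],
    [0,0,-0.19],
    [0,0,-0.19],
  ],
  gripper=[
    [0.2],
    [0.2],
    [0.2],
    [0.2],
    [0.2],
  ],
)

```text
$.gripper[0]: bad value
```

```bash
python3 -c "
from h import *
plan([.527,.345,.17],178.2)"
```

```text
t 0.15 pos [0.2018 0.6175 0.2327] rot [-1.7992e+02  1.0000e-02  1.6191e+02] F [-0.25  0.6   0.17] -> d [-1.969 -0.789  0.315] r [-0.001 -0.    -0.19 ]
```

Gripper entries must be plain numbers, not lists.

>>> step_arm(
  delta_pos=[
    [-0.25,-0.1,0.02],
    [-0.5,-0.2,0.04],
    [-0.75,-0.3,0.06],
    [-0.985,-0.395,0.08],
    [-0.985,-0.395,0.08],
  ],
  rot=[
    [0,0,-0.05],
    [0,0,-0.1],
    [0,0,-0.15],
    [0,0,-0.19],
    [0,0,-0.19],
  ],
  gripper=[0.2,0.2,0.2,0.2,0.2],
)

```text
time_s: 0.78
tool_pos: [0.3697, 0.4769, 0.217]
tool_rot: [-179.8, 0.1, 177.7]
force: [0.6, 0.2, 1.2]
grip_width: 0.0535
grasp_force: 0.0
```

```bash
python3 -c "
from h import *
plan([.527,.345,.17],178.2)"
```

```text
t 0.775 pos [0.3697 0.4769 0.217 ] rot [-1.7984e+02  1.1000e-01  1.7771e+02] F [0.57 0.15 1.21] -> d [-0.812 -0.627  0.238] r [-0.002  0.001 -0.006]
```

>>> step_arm(
  delta_pos=[
    [-0.25,-0.2,0.05],
    [-0.5,-0.4,0.1],
    [-0.7,-0.55,0.2],
    [-0.82,-0.64,0.24],
    [-0.82,-0.64,0.24],
    [-0.82,-0.64,0.24],
    [-0.82,-0.64,0.24],
  ],
  rot=[
    [0,0,-0.006],
    [0,0,-0.006],
    [0,0,-0.006],
    [0,0,-0.006],
    [0,0,-0.006],
    [0,0,-0.006],
    [0,0,-0.006],
  ],
  gripper=[0.2,0.2,0.2,0.2,0.2,0.2,0.2],
)

```text
time_s: 1.65
tool_pos: [0.5232, 0.3508, 0.17]
tool_rot: [179.9, -0.0, 178.9]
force: [0.2, 0.4, 0.6]
grip_width: 0.0523
grasp_force: 0.0
```

```bash
python3 -c "
from h import *
plan([.527,.345,.042],178.2)
c=snap('wrist','pics/w1.png')
print(proj(c,[[.527,.345,.046],[.527,.332,.046],[.527,.358,.046],[.444,.230,.05]]))"
```

```text
t 1.65 pos [0.5232 0.3508 0.17  ] rot [ 1.7993e+02 -1.0000e-02  1.7894e+02] F [0.23 0.39 0.59] -> d [-0.02  -0.029  0.64 ] r [ 0.001 -0.     0.009]
[[270.69024675 215.24868822]
 [255.07917912 215.53836879]
 [286.31068544 214.95863697]
 [120.45465724 115.95803693]]
```

View pics/w1.png

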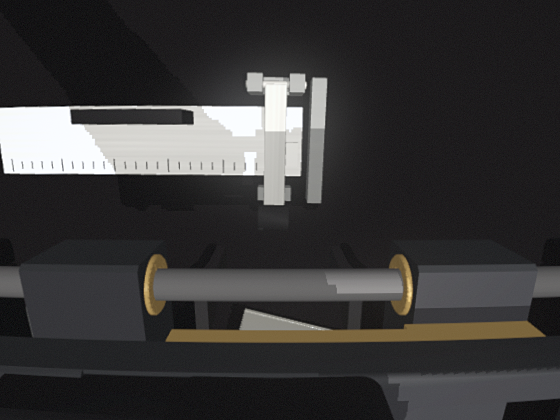

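The wrist view shows the knob at (274,216), the bar at column 275 and the rib between columns 71 and 193 at row 117. That puts the knob at about (0.527, 0.347), which agrees with the top view.

>>> step_arm(
  delta_pos=[
    [-0.02,-0.02,0.2],
    [-0.02,-0.02,0.4],
    [-0.02,-0.02,0.55],
    [-0.02,-0.02,0.64],
    [-0.02,-0.02,0.64],
    [-0.02,-0.02,0.64],
  ],
  rot=[
    [0,0,0.009],
    [0,0,0.009],
    [0,0,0.009],
    [0,0,0.009],
    [0,0,0.009],
    [0,0,0.009],
  ],
  gripper=[0.2,0.2,0.2,0.2,0.2,0.2],
)

```text
time_s: 2.45
tool_pos: [0.5294, 0.3454, 0.0431]
tool_rot: [179.9, 0.1, 178.0]
force: [0.3, 0.6, 0.0]
grip_width: 0.0523
grasp_force: 0.0
```

>>> step_arm(
  delta_pos=[
    [0,0,0],
    [0,0,0],
    [0,0,0],
    [0,0,0],
    [0,0,0],
  ],
  rot=[
    [0,0,0],
    [0,0,0],
    [0,0,0],
    [0,0,0],
    [0,0,0],
  ],
  gripper=[-1,-1,-1,-1,-1],
  squeeze=15,
)

```text
time_s: 3.08
tool_pos: [0.5288, 0.3469, 0.0422]
tool_rot: [179.8, 0.1, 178.0]
force: [0.9, 4.8, -0.4]
grip_width: 0.0259
grasp_force: 15.0
```

>>> step_arm(
  delta_pos=[
    [0.011,0,-0.04],
    [0.0255,0,-0.079],
    [0.0425,0,-0.117],
    [0.0625,0,-0.1535],
    [0.085,0,-0.189],
    [0.11,0,-0.222],
    [0.138,0,-0.253],
    [0.1675,0,-0.282],
    [0.189,0,-0.3],
    [0.189,0,-0.3],
    [0.189,0,-0.3],
  ],
  rot=[
    [0,0,0],
    [0,0,0],
    [0,0,0],
    [0,0,0],
    [0,0,0],
    [0,0,0],
    [0,0,0],
    [0,0,0],
    [0,0,0],
    [0,0,0],
    [0,0,0],
  ],
  gripper=[-1,-1,-1,-1,-1,-1,-1,-1,-1,-1,-1],
)

```text
time_s: 4.45
tool_pos: [0.4907, 0.3484, 0.1024]
tool_rot: [179.8, 0.1, 178.1]
force: [-0.5, 5.4, 1.1]
grip_width: 0.0257
grasp_force: 15.0
```

>>> step_arm(
  delta_pos=[
    [0,0,0],
    [0,0,0],
    [0,0,0],
    [0,0,-0.2],
    [0,0,-0.4],
    [0,0,-0.4],
    [0,0,-0.4],
  ],
  rot=[
    [0,0,0],
    [0,0,0],
    [0,0,0],
    [0,0,0],
    [0,0,0],
    [0,0,0],
    [0,0,0],
  ],
  gripper=[0.0,0.0,0.0,0.0,0.0,0.0,0.0],
)

```text
time_s: 5.32
tool_pos: [0.4905, 0.3453, 0.1809]
tool_rot: [-180.0, -0.0, 178.0]
force: [0.1, 0.7, -0.0]
grip_width: 0.0434
grasp_force: 0.0
```

```bash
python3 -c "
from h import *
plan([.444,.233,.17],88.2)
c=snap('wrist','pics/w2.png')
print(proj(c,[[.490,.346,.106],[.444,.230,.05]]))"
```

```text
t 5.325 pos [0.4905 0.3453 0.1809] rot [-1.7995e+02 -4.0000e-02  1.7796e+02] F [ 0.14  0.69 -0.03] -> d [ 0.212 -0.569  0.055] r [-1.000e-03  0.000e+00  1.044e+00]
[[278.99287144 226.87470529]
 [137.0940625  159.31772779]]
```

View pics/w2.png

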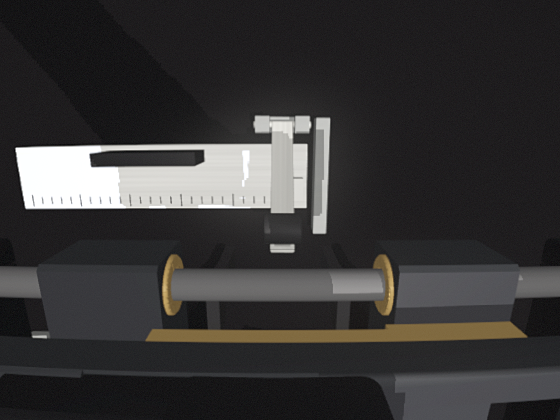

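The bar is up: its knob is at (283,228), where I predicted it for about 0.65 rad. The ruler is still in place, with its rib centred at about (144,157).

>>> step_arm(
  delta_pos=[
    [0.03,-0.1,0],
    [0.06,-0.2,0],
    [0.1,-0.3,0],
    [0.15,-0.4,0],
    [0.2,-0.5,0],
    [0.212,-0.565,0.03],
    [0.212,-0.565,0.05],
    [0.212,-0.565,0.05],
    [0.212,-0.565,0.05],
    [0.212,-0.565,0.05],
    [0.212,-0.565,0.05],
  ],
  rot=[
    [0,0,0.11],
    [0,0,0.22],
    [0,0,0.33],
    [0,0,0.44],
    [0,0,0.55],
    [0,0,0.66],
    [0,0,0.77],
    [0,0,0.88],
    [0,0,0.98],
    [0,0,0.98],
    [0,0,0.98],
  ],
  gripper=[0.0,0.0,0.0,0.0,0.0,0.0,0.0,0.0,0.0,0.0,0.0],
)

```text
time_s: 6.75
tool_pos: [0.444, 0.2341, 0.1708]
tool_rot: [-179.9, 0.0, 93.9]
force: [0.1, -0.5, 0.2]
grip_width: 0.0434
grasp_force: 0.0
```

```bash
python3 - <<'E'
from h import *
plan([.4445,.234,.028],88.2)
c=snap('wrist','pics/w3.png')
im=cv2.imread('pics/w3.png'); g=cv2.cvtColor(im,cv2.COLOR_BGR2GRAY)
print(proj(c,[[.4445,.234,.05],[.4445,.189,.05],[.4445,.279,.05],[.4505,.234,.05],[.4385,.234,.05],[.494,.234,.012]]))
E
```

```text
t 6.75 pos [0.444  0.2341 0.1708] rot [-1.7993e+02  5.0000e-02  9.3900e+01] F [ 0.14 -0.55  0.18] -> d [-0.     0.003  0.714] r [-0.001  0.001  0.066]
[[278.54922904 211.76021756]
 [274.93740329 262.83578875]
 [282.45246897 156.53448787]
 [285.84523798 212.24457403]
 [271.24819329 211.27569695]
 [331.51000957 205.53821425]]
```

View pics/w3.png

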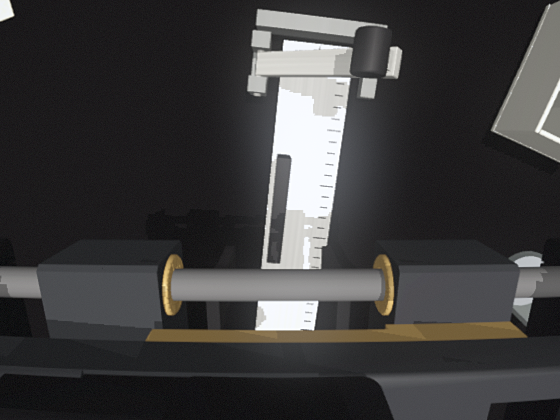

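The rib runs from (284,155) to (273,262), within about 1–2 px of where I predicted. I'll go down and grip it.

>>> step_arm(
  delta_pos=[
    [0,0.003,0.2],
    [0,0.003,0.4],
    [0,0.003,0.6],
    [0,0.003,0.68],
    [0,0.003,0.71],
    [0,0.003,0.71],
    [0,0.003,0.71],
  ],
  rot=[
    [0,0,0.066],
    [0,0,0.066],
    [0,0,0.066],
    [0,0,0.066],
    [0,0,0.066],
    [0,0,0.066],
    [0,0,0.066],
  ],
  gripper=[0.0,0.0,0.0,0.0,0.0,0.0,0.0],
)

```text
time_s: 7.68
tool_pos: [0.446, 0.2351, 0.0309]
tool_rot: [179.9, -0.1, 88.1]
force: [-0.4, 0.5, -0.6]
grip_width: 0.0437
grasp_force: 0.0
```

>>> step_arm(
  delta_pos=[
    [0,0,0],
    [0,0,0],
    [0,0,0],
    [0,0,0],
    [0,0,0],
  ],
  rot=[
    [0,0,0],
    [0,0,0],
    [0,0,0],
    [0,0,0],
    [0,0,0],
  ],
  gripper=[-1,-1,-1,-1,-1],
  squeeze=50,
)

```text
time_s: 8.3
tool_pos: [0.4448, 0.2345, 0.0296]
tool_rot: [-180.0, 0.0, 88.1]
force: [-1.2, 0.2, 1.7]
grip_width: 0.0117
grasp_force: 50.0
```

>>> step_arm(
  delta_pos=[
    [-0.05,0,0],
    [-0.13,0,0],
    [-0.23,0,0],
    [-0.33,0,0],
    [-0.43,0,0],
    [-0.5,0,0],
    [-0.5,0,0],
    [-0.5,0,0],
  ],
  rot=[
    [0,0,0],
    [0,0,0],
    [0,0,0],
    [0,0,0],
    [0,0,0],
    [0,0,0],
    [0,0,0],
    [0,0,0],
  ],
  gripper=[-1,-1,-1,-1,-1,-1,-1,-1],
)

```text
time_s: 9.3
tool_pos: [0.4417, 0.1337, 0.0296]
tool_rot: [-180.0, 0.1, 88.0]
force: [0.1, -3.2, 1.4]
grip_width: 0.0116
grasp_force: 50.0
```

```bash
python3 -c "
from h import *
plan([.444,-.115,.0315],90.66)"
```

```text
t 9.3 pos [0.4417 0.1337 0.0296] rot [-1.7999e+02  6.0000e-02  8.8040e+01] F [ 0.05 -3.16  1.45] -> d [-1.242  0.054 -0.008] r [-0.     0.001 -0.03 ]
```

>>> step_arm(
  delta_pos=[
    [0,0,-0.02],
    [-0.12,0,-0.02],
    [-0.27,0,-0.02],
    [-0.42,0,-0.02],
    [-0.57,0,-0.02],
    [-0.66,0,-0.02],
    [-0.7,0,-0.02],
    [-0.7,0,-0.02],
    [-0.7,0,-0.02],
  ],
  rot=[
    [0,0,0],
    [0,0,-0.005],
    [0,0,-0.01],
    [0,0,-0.02],
    [0,0,-0.03],
    [0,0,-0.03],
    [0,0,-0.03],
    [0,0,-0.03],
    [0,0,-0.03],
  ],
  gripper=[-1,-1,-1,-1,-1,-1,-1,-1,-1],
)

```text
time_s: 10.42
tool_pos: [0.437, -0.0042, 0.0335]
tool_rot: [-180.0, -0.0, 90.8]
force: [0.7, -0.4, -2.8]
grip_width: 0.0115
grasp_force: 50.0
```

>>> step_arm(
  delta_pos=[
    [-0.1,0,0],
    [-0.25,0,0],
    [-0.4,0,0],
    [-0.5,0,0],
    [-0.545,0,0],
    [-0.545,0,0],
    [-0.545,0,0],
  ],
  rot=[
    [0,0,0],
    [0,0,0],
    [0,0,0],
    [0,0,0],
    [0,0,0],
    [0,0,0],
    [0,0,0],
  ],
  gripper=[-1,-1,-1,-1,-1,-1,-1],
)

```text
time_s: 11.3
tool_pos: [0.4383, -0.1132, 0.0335]
tool_rot: [-180.0, -0.0, 90.8]
force: [-0.1, 0.7, -4.0]
grip_width: 0.0112
grasp_force: 50.0
```

```bash
python3 - <<'E'
from h import *
plan([.444,-.115,.0315],90.66)
snap('side','pics/s2.png')
c=snap('top','pics/t2.png'); im=cv2.imread('pics/t2.png')
a=cv2.resize(im[160:300,230:420],None,fx=4,fy=4,interpolation=2); cv2.imwrite('pics/t2c.png',a)
E
```

```text
t 11.3 pos [ 0.4383 -0.1132  0.0335] rot [-1.7999e+02 -3.0000e-02  9.0750e+01] F [-0.13  0.71 -4.02] -> d [-0.01   0.028  0.01 ] r [-0.    -0.     0.001]
```

View pics/t2c.png

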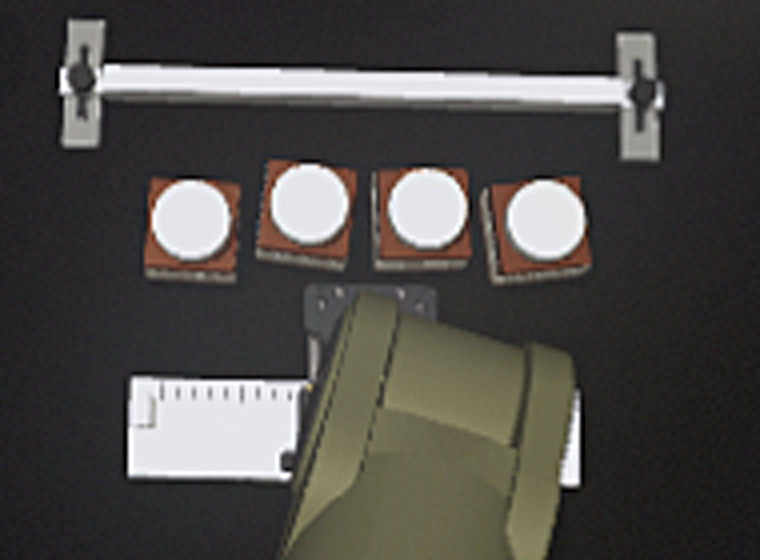

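The ruler is held level, with its edge line running (130,377)–(580,388) in the crop. It lies parallel to the stop bar, and all four jars stand clear ahead of it, with front edges at about row 270.

```bash
python3 - <<'E'
from h import *
c=np.load('pics/t2.npz'); px=lambda a:np.array(a)/4.+[230,160]
q=lambda n,a,z:print(n,np.round(ray(c,px(a),z),4).tolist())
q("ruler end mid L,R",[(130,428),(580,437)],.015)
q("edge L,R",[(132,377),(578,388)],.015)
q("bar near top edge",[(110,92),(610,104)],.026)
q("jar4 left/ jar1 right bottom front",[(145,280),(237,283)],.0); q("jar1",[(495,284),(588,274)],.0); q("j3",[(258,260),(343,270)],0); q("j2",[(374,268),(468,267)],0)
E
```

```text
ruler end mid L,R [[0.4547, 0.0241, 0.015], [0.4591, -0.2562, 0.015]]
edge L,R [[0.4864, 0.0244, 0.015], [0.4896, -0.2551, 0.015]]
bar near top edge [[0.6672, 0.0468, 0.026], [0.6715, -0.2747, 0.026]]
jar4 left/ jar1 right bottom front [[0.5502, 0.02, 0.0], [0.5505, -0.0391, 0.0]]
jar1 [[0.5559, -0.2051, 0.0], [0.5646, -0.2654, 0.0]]
j3 [[0.5659, -0.0521, 0.0], [0.5614, -0.107, 0.0]]
j2 [[0.5635, -0.1269, 0.0], [0.5663, -0.1876, 0.0]]
```

>>> step_arm(
  delta_pos=[
    [0,0.04,0.005],
    [0,0.1,0.012],
    [0,0.17,0.012],
    [0,0.23,0.012],
    [0,0.26,0.012],
    [0,0.27,0.012],
    [0,0.27,0.012],
  ],
  rot=[
    [0,0,0],
    [0,0,0],
    [0,0,0],
    [0,0,0],
    [0,0,0],
    [0,0,0],
    [0,0,0],
  ],
  gripper=[-1,-1,-1,-1,-1,-1,-1],
)

```text
time_s: 12.28
tool_pos: [0.4919, -0.1138, 0.031]
tool_rot: [-180.0, -0.0, 90.6]
force: [-0.5, -0.3, -3.9]
grip_width: 0.0116
grasp_force: 50.0
```

>>> step_arm(
  delta_pos=[
    [0,0.01,0],
    [0,0.02,0],
    [0,0.03,0],
    [0,0.04,0],
    [0,0.05,0],
    [0,0.06,0],
    [0,0.07,0],
    [0,0.08,0],
    [0,0.09,0],
    [0,0.1,0],
  ],
  rot=[
    [0,0,0],
    [0,0,0],
    [0,0,0],
    [0,0,0],
    [0,0,0],
    [0,0,0],
    [0,0,0],
    [0,0,0],
    [0,0,0],
    [0,0,0],
  ],
  gripper=[-1,-1,-1,-1,-1,-1,-1,-1,-1,-1],
  squeeze=60,
)

```text
time_s: 13.52
tool_pos: [0.5118, -0.1133, 0.0309]
tool_rot: [-179.9, -0.0, 90.7]
force: [-5.7, 0.6, -0.1]
grip_width: 0.0113
grasp_force: 60.0
```

>>> step_arm(
  delta_pos=[
    [0,0.01,0],
    [0,0.02,0],
    [0,0.03,0],
    [0,0.04,0],
    [0,0.05,0],
    [0,0.06,0],
    [0,0.07,0],
    [0,0.08,0],
    [0,0.09,0],
    [0,0.1,0],
  ],
  rot=[
    [0,0,0],
    [0,0,0],
    [0,0,0],
    [0,0,0],
    [0,0,0],
    [0,0,0],
    [0,0,0],
    [0,0,0],
    [0,0,0],
    [0,0,0],
  ],
  gripper=[-1,-1,-1,-1,-1,-1,-1,-1,-1,-1],
)

```text
time_s: 14.78
tool_pos: [0.53, -0.1135, 0.0308]
tool_rot: [-179.7, -0.0, 90.6]
force: [-8.6, -0.2, 0.2]
grip_width: 0.0115
grasp_force: 60.0
```

>>> step_arm(
  delta_pos=[
    [0,0.008,0],
    [0,0.016,0],
    [0,0.024,0],
    [0,0.032,0],
    [0,0.04,0],
    [0,0.048,0],
    [0,0.056,0],
    [0,0.064,0],
  ],
  rot=[
    [0,0,0],
    [0,0,0],
    [0,0,0],
    [0,0,0],
    [0,0,0],
    [0,0,0],
    [0,0,0],
    [0,0,0],
  ],
  gripper=[-1,-1,-1,-1,-1,-1,-1,-1],
)

```text
time_s: 15.78
tool_pos: [0.5428, -0.1134, 0.0307]
tool_rot: [-179.7, -0.0, 90.6]
force: [-7.9, -0.3, 0.9]
grip_width: 0.0116
grasp_force: 60.0
```

```bash
python3 - <<'E'
from h import *
plan([.56,-.113,.031],90.66)
c=snap('top','pics/t3.png'); im=cv2.imread('pics/t3.png'); hsv=cv2.cvtColor(im,cv2.COLOR_BGR2HSV)
# amber jar tops: lids
br=((hsv[...,2]>150)&(hsv[...,1]<60)).astype(np.uint8); br[:186]=0
n,l,s,ce=cv2.connectedComponentsWithStats(br)
for i in range(1,n):
    if 150<s[i,4]<400 and 255<ce[i,0]<390: print(ce[i].round(1),s[i],ray(c,ce[i],.07).round(4))
a=cv2.resize(im[150:290,230:420],None,fx=4,fy=4,interpolation=2); cv2.imwrite('pics/t3c.png',a)
E
```

```text
t 15.775 pos [ 0.5428 -0.1134  0.0307] rot [-1.7973e+02 -4.0000e-02  9.0630e+01] F [-7.91 -0.3   0.94] -> d [ 0.001  0.086 -0.002] r [-0.003 -0.    -0.   ]
[277.5 198.1] [268 189  20  19 295] [[ 0.6189 -0.0076  0.07  ]]
[367.4 229.4] [358 216  17  24 284] [[ 0.5502 -0.2261  0.07  ]]
```

View pics/t3c.png

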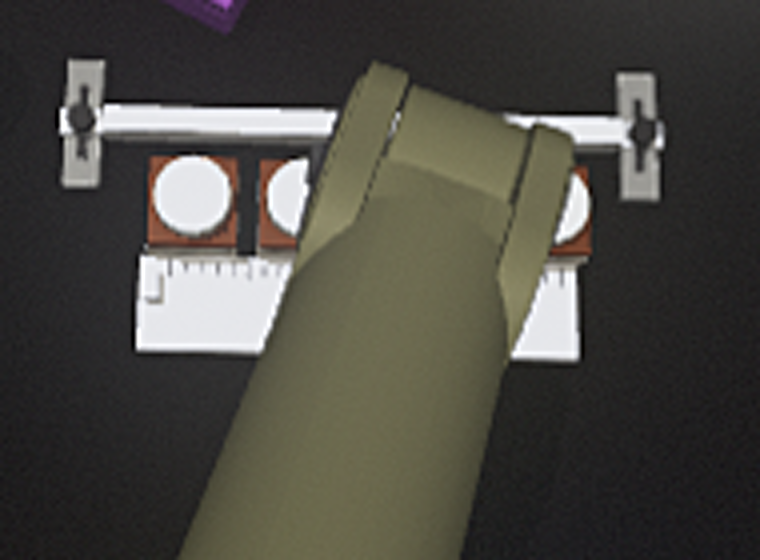

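All jars now stand square against the ruler's edge, with jar 4's lid at (194,196) in the crop. About 20 mm remain to the bar.

>>> step_arm(
  delta_pos=[
    [0,0.007,0],
    [0,0.014,0],
    [0,0.021,0],
    [0,0.028,0],
    [0,0.035,0],
    [0,0.042,0],
    [0,0.049,0],
    [0,0.055,0],
    [0,0.06,0],
  ],
  rot=[
    [0,0,0],
    [0,0,0],
    [0,0,0],
    [0,0,0],
    [0,0,0],
    [0,0,0],
    [0,0,0],
    [0,0,0],
    [0,0,0],
  ],
  gripper=[-1,-1,-1,-1,-1,-1,-1,-1,-1],
)

```text
time_s: 16.95
tool_pos: [0.5549, -0.1133, 0.0307]
tool_rot: [-179.7, -0.0, 90.6]
force: [-7.0, -0.4, 1.2]
grip_width: 0.0115
grasp_force: 60.0
```

>>> step_arm(
  delta_pos=[
    [0,0.004,0],
    [0,0.008,0],
    [0,0.012,0],
  ],
  rot=[
    [0,0,0],
    [0,0,0],
    [0,0,0],
  ],
  gripper=[-1,-1,-1],
)

```text
time_s: 17.32
tool_pos: [0.5572, -0.1132, 0.0307]
tool_rot: [-179.7, -0.0, 90.6]
force: [-7.8, -0.6, 0.7]
grip_width: 0.0114
grasp_force: 60.0
```

>>> step_arm(
  delta_pos=[
    [0,0.004,0],
    [0,0.008,0],
    [0,0.012,0],
  ],
  rot=[
    [0,0,0],
    [0,0,0],
    [0,0,0],
  ],
  gripper=[-1,-1,-1],
)

```text
time_s: 17.7
tool_pos: [0.5596, -0.1132, 0.0307]
tool_rot: [-179.7, -0.0, 90.6]
force: [-7.8, -0.4, 1.7]
grip_width: 0.0121
grasp_force: 60.0
```

>>> step_arm(
  delta_pos=[
    [0,0.004,0],
    [0,0.008,0],
  ],
  rot=[
    [0,0,0],
    [0,0,0],
  ],
  gripper=[-1,-1],
)

```text
time_s: 17.95
tool_pos: [0.5613, -0.1132, 0.0307]
tool_rot: [-179.7, -0.0, 90.6]
force: [-6.7, 0.4, 0.0]
grip_width: 0.0118
grasp_force: 60.0
```

>>> step_arm(
  delta_pos=[
    [0,0.004,0],
    [0,0.008,0],
  ],
  rot=[
    [0,0,0],
    [0,0,0],
  ],
  gripper=[-1,-1],
)

```text
time_s: 18.2
tool_pos: [0.5629, -0.1132, 0.0307]
tool_rot: [-179.7, -0.0, 90.6]
force: [-7.7, 0.7, 0.7]
grip_width: 0.0114
grasp_force: 60.0
```

>>> step_arm(
  delta_pos=[
    [0,0.004,0],
    [0,0.008,0],
  ],
  rot=[
    [0,0,0],
    [0,0,0],
  ],
  gripper=[-1,-1],
)

```text
time_s: 18.45
tool_pos: [0.5645, -0.1131, 0.0307]
tool_rot: [-179.7, -0.0, 90.6]
force: [-8.3, -0.0, 1.2]
grip_width: 0.0115
grasp_force: 60.0
```

>>> step_arm(
  delta_pos=[
    [0,0.004,0],
    [0,0.008,0],
  ],
  rot=[
    [0,0,0],
    [0,0,0],
  ],
  gripper=[-1,-1],
)

```text
time_s: 18.7
tool_pos: [0.566, -0.1131, 0.0307]
tool_rot: [-179.7, -0.0, 90.6]
force: [-7.8, -1.3, 1.1]
grip_width: 0.0114
grasp_force: 60.0
```

>>> step_arm(
  delta_pos=[
    [0,0.004,0],
    [0,0.008,0],
  ],
  rot=[
    [0,0,0],
    [0,0,0],
  ],
  gripper=[-1,-1],
)

```text
time_s: 18.95
tool_pos: [0.5662, -0.1131, 0.0304]
tool_rot: [-179.6, -0.1, 90.6]
force: [-10.7, -0.6, 3.4]
grip_width: 0.012
grasp_force: 60.0
```

The ruler has stopped moving and the force is rising, so the jars have met the bar. I'll press on in sub-millimetre steps.

>>> step_arm(
  delta_pos=[
    [0,0.003,0],
    [0,0.003,0],
  ],
  rot=[
    [0,0,0],
    [0,0,0],
  ],
  gripper=[-1,-1],
)

```text
time_s: 19.2
tool_pos: [0.5662, -0.1131, 0.0303]
tool_rot: [-179.5, -0.1, 90.6]
force: [-11.5, 0.3, 3.1]
grip_width: 0.0115
grasp_force: 60.0
```

```bash
python3 - <<'E'
from h import *
plan([.566,-.113,.031],90.66)
c=snap('top','pics/t4.png'); im=cv2.imread('pics/t4.png'); s=snap('side','pics/s4.png'); si=cv2.imread('pics/s4.png')
a=cv2.resize(im[160:240,245:405],None,fx=4,fy=4,interpolation=2); b=cv2.resize(si[190:290,230:390],None,fx=3,fy=3,interpolation=2)
h=np.zeros((600,640,3),np.uint8); h[:320,:640]=a; h[320:,:480]=b[:280]; cv2.imwrite('pics/t4c.png',h)
E
```

```text
t 19.2 pos [ 0.5662 -0.1131  0.0303] rot [-1.7949e+02 -7.0000e-02  9.0620e+01] F [-11.55   0.28   3.13] -> d [ 0.001 -0.001 -0.003] r [-0.006 -0.001 -0.001]
```

View pics/t4c.png

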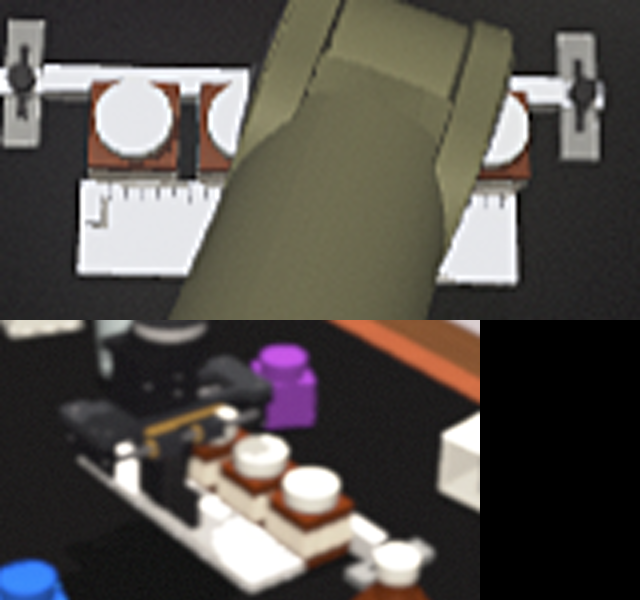

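The jars' backs meet the bar at both ends: jar 4 at (135,85) and jar 1 at (520,100) in the crop. I'll press a little more to seat them.

>>> step_arm(
  delta_pos=[
    [0,0.003,0],
    [0,0.006,0],
    [0,0.006,0],
  ],
  rot=[
    [0,0,0],
    [0,0,0],
    [0,0,0],
  ],
  gripper=[-1,-1,-1],
)

```text
time_s: 19.68
tool_pos: [0.5663, -0.1131, 0.0302]
tool_rot: [-179.3, -0.1, 90.6]
force: [-14.6, 1.1, 6.3]
grip_width: 0.0119
grasp_force: 60.0
```

>>> step_arm(
  delta_pos=[
    [0,0.003,0],
    [0,0.005,0],
    [0,0.005,0],
    [0,0.005,0],
  ],
  rot=[
    [0,0,0],
    [0,0,0],
    [0,0,0],
    [0,0,0],
  ],
  gripper=[-1,-1,-1,-1],
)

```text
time_s: 20.18
tool_pos: [0.5663, -0.1131, 0.0301]
tool_rot: [-179.2, -0.1, 90.6]
force: [-17.7, 0.4, 8.3]
grip_width: 0.0112
grasp_force: 60.0
```

It is pressed home at about 17 N. Now I'll draw back, set the ruler down and release.

>>> step_arm(
  delta_pos=[
    [0,-0.02,0],
    [0,-0.04,0],
    [0,-0.08,0],
    [0,-0.13,0],
    [0,-0.18,0],
    [0,-0.22,0],
    [0,-0.24,0],
    [0,-0.24,0.004],
    [0,-0.24,0.006],
    [0,-0.24,0.006],
  ],
  rot=[
    [0,0,0],
    [0,0,0],
    [0,0,0],
    [0,0,0],
    [0,0,0],
    [0,0,0],
    [0,0,0],
    [0,0,0],
    [0,0,0],
    [0,0,0],
  ],
  gripper=[-1,-1,-1,-1,-1,-1,-1,-1,-1,-1],
)

```text
time_s: 21.42
tool_pos: [0.5249, -0.1134, 0.0299]
tool_rot: [180.0, 0.0, 90.7]
force: [0.4, -0.2, -3.6]
grip_width: 0.0111
grasp_force: 60.0
```

```bash
python3 - <<'E'
from h import *
plan([.52,-.113,.0296],90.66)
E
```

```text
t 21.425 pos [ 0.5249 -0.1134  0.0299] rot [1.7999e+02 1.0000e-02 9.0670e+01] F [ 0.38 -0.21 -3.56] -> d [ 0.002 -0.024  0.002] r [0. 0. 0.]
```

>>> step_arm(
  delta_pos=[
    [0,0,0.004],
    [0,0,0.008],
    [0,0,0.008],
  ],
  rot=[
    [0,0,0],
    [0,0,0],
    [0,0,0],
  ],
  gripper=[-1,-1,-1],
)

```text
time_s: 21.8
tool_pos: [0.5249, -0.1134, 0.0296]
tool_rot: [180.0, -0.0, 90.7]
force: [-3.8, 0.7, 7.7]
grip_width: 0.0117
grasp_force: 60.0
```

>>> step_arm(
  delta_pos=[
    [0,0,0],
    [0,0,0],
    [0,0,0],
    [0,0,0],
    [0,0,-0.05],
    [0,0,-0.15],
    [0,0,-0.4],
    [0,0,-0.7],
    [0,0,-0.8],
    [0,0,-0.8],
  ],
  rot=[
    [0,0,0],
    [0,0,0],
    [0,0,0],
    [0,0,0],
    [0,0,0],
    [0,0,0],
    [0,0,0],
    [0,0,0],
    [0,0,0],
    [0,0,0],
  ],
  gripper=[-0.4,-0.4,-0.4,-0.4,-0.4,-0.4,-0.4,-0.4,-0.4,-0.4],
)

```text
time_s: 23.05
tool_pos: [0.5259, -0.1137, 0.1907]
tool_rot: [179.7, -0.0, 90.7]
force: [-0.1, -0.2, -0.6]
grip_width: 0.026
grasp_force: 0.0
```

>>> step_arm(
  delta_pos=[
    [0.25,0,0],
    [0.5,0,0],
    [0.75,0,0],
    [0.95,0,0],
    [0.95,0,0],
    [0.95,0,0],
  ],
  rot=[
    [0,0,0],
    [0,0,0],
    [0,0,0],
    [0,0,0],
    [0,0,0],
    [0,0,0],
  ],
  gripper=[-0.4,-0.4,-0.4,-0.4,-0.4,-0.4],
)

```text
time_s: 23.8
tool_pos: [0.5218, 0.0756, 0.1871]
tool_rot: [-179.9, 0.1, 90.6]
force: [0.0, -0.5, 0.3]
grip_width: 0.0261
grasp_force: 0.0
```

```bash
python3 - <<'E'
from h import *
plan([.52,-.113,.0296],90.66)
c=snap('top','pics/t5.png'); im=cv2.imread('pics/t5.png'); hsv=cv2.cvtColor(im,cv2.COLOR_BGR2HSV)
am=((hsv[...,0]<15)&(hsv[...,1]>100)&(hsv[...,2]>50)&(hsv[...,2]<200)).astype(np.uint8)
br=((hsv[...,2]>150)&(hsv[...,1]<60)).astype(np.uint8)
for nm,m,z in(("white",br,.07),("amber",am,.052)):
    sub=m[160:260,240:420]; n,l,s,ce=cv2.connectedComponentsWithStats(sub)
    for i in range(1,n):
        if s[i,4]>40: print(nm,s[i],(ce[i]+[240,160]).round(1),ray(c,ce[i]+[240,160],z).round(4))
# blade rect
sub=br.copy(); sub[:, :240]=0; sub[:,390:]=0; sub[:222]=0; sub[280:]=0
n,l,s,ce=cv2.connectedComponentsWithStats(sub)
for i in range(1,n):
    if s[i,4]>150:
        P=ray(c,np.argwhere(l==i)[:,::-1],.012)[:,:2]; r=cv2.minAreaRect((P*1000).astype(np.float32)); print("blade",s[i],np.round(r[0],1),np.round(r[1],1),r[2])
c0=cv2.imread('pics/top0.png'); d=cv2.absdiff(c0,im).max(2)
for n,(x0,y0,x1,y1) in dict(flask=(430,215,485,255),tip=(105,138,172,195),beaker=(188,138,228,182)).items(): print(n,(d[y0:y1,x0:x1]>50).sum())
E
```

```text
t 23.8 pos [0.5218 0.0756 0.1871] rot [-1.7988e+02  8.0000e-02  9.0630e+01] F [ 0.02 -0.47  0.26] -> d [-0.941 -0.018  0.789] r [-0.001  0.001 -0.   ]
white [   7    5  147   36 1997] [321.4 185.9] [[ 0.6536 -0.1136  0.07  ]]
white [  24   61  111   26 2348] [319.3 232.7] [[ 0.538  -0.1107  0.07  ]]
amber [27 21 11 21 76] [269.6 194.4] [[0.6319 0.0131 0.052 ]]
amber [ 55  21  22  22 105] [301.6 195. ] [[ 0.6333 -0.0665  0.052 ]]
amber [ 86  22  22  21 124] [335.  194.3] [[ 0.6381 -0.1494  0.052 ]]
amber [115  23  22  22 121] [362.1 196.7] [[ 0.6348 -0.2169  0.052 ]]
blade [ 264  222  111   25 2310] [ 543.4 -114.7] [ 61.4 279.2] 2.0009078979492188
flask 0
tip 557
beaker 850
```

```bash
python3 -c "
from h import *
print(env.sign_off())"
```

```text
the job is handed in; nothing more can be done
None
```

I raised the bar, slid the ruler out, pushed the four jars flush against the stop bar at about 17 N, drew the ruler back about 4 cm flat on the bench and handed the job in at about 24 s; the hand-in returned no verdict, the last picture put the jars in line with the bar only to about 1 px (2.5 mm), and the arm probably hid the box and beaker in it, though no move went near them.

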